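Shut and bar the vial drawer

ROBOT

A 7-joint arm with a two-finger parallel gripper is mounted at the origin on the work surface. World frame = base frame: x ahead of the robot, y to its left, z up, the work surface at z = 0. Lengths are in mm, angles in rad, forces in N, time in s.
With the tool pointing down it reaches from about 400 to 850 mm from the base axis. Payload 10.4 kg.
Tool frame: the origin (TCP) lies on the centre line of the jaws, within the pads' length; the fingertips stand 19 mm ahead of it and the grasp point (between the pads) is the TCP; z points along the fingers, y is the line along which they close (so a half turn about z gives the same grasp; the last joint's range is limited). The gripper opens to 85 mm and grips with 20 to 120 N. Pads are 22 mm wide; open, the fingers measure 114 mm over their backs; the gripper's body (76 mm by 85 mm) begins 54 mm behind the grasp point. The pads swing forward as they close: fully open they stand 13 mm farther back than shut.
Start: joints at [1.185, 0.332, -0.065, 1.46, 0.022, 1.35, -0.088], TCP at [221.83, -584.329, 250.338] pointing down, gripper open.
Joint ranges: [-2.6, 2.6], [-0.5, 2.12], [-1.47, 1.34], [0.16, 2.42], [-1.27, 4.41], [0.06, 2.06], [-2.6, 2.6]. Speed limits (rad/s): [2.22, 2.22, 2.79, 2.79, 3.14, 3.14, 3.14].

INTERFACE

Orientations are given as a 3x3 rotation matrix whose columns are the frame's x, y, z axes.
In Python, from bench import ctrl, cams, boxes_of, silhouettes gives the robot as it stands.
- The arm moves only by the tool move_arm, never from a script. Its argument "series" is a list of rows, each an object of numbers: "x", "y", "z": the shift along the tool's x, y, z in mm; "twist": the turn about the tool's z in rad; "hand": the opening in per cent of the stroke, from 0 (shut) to 100 (fully open). In form: [{"x": .., "y": .., "z": .., "twist": .., "hand": ..}, ...]. A call has 1 to 8 rows; each row is the pose to reach, as a shift and turn from the pose commanded when the call began, along the tool's axes at that moment; what a row does not reach only later rows make up. A row lasts 1/12 s, in which the tool goes at most 41.7 mm and 7.16 degrees, less where a joint would pass 70% of its speed; a pose out of reach is approached as far as the arm can. A call with a gripper value outside its range is refused whole. The fingers move at their own pace and stop on an object; the grip force is fixed at half the most. Time passes only in rows, so rows that repeat a pose let the fingers close. It gives the time, the measured TCP pose, the force, the opening and the grip force at its end, in the units of the state.
- ctrl.observe(): the state, without advancing time (a new reading comes with each control period).
- cams.snapshot(name): name is "scene" or "top"; returns the picture (384x512x3 uint8, red, green, blue); there is no depth.
- cams.camera_params(name): a dict with "mtx" (3x3 intrinsics, pixels), "R" (3x3) and "t" (3): a world point X has camera coordinates R X + t. Camera axes: x right, y down, z forward; pixel columns grow to the right and rows downward; lengths in mm; the calibration is good to about 2 mm. A picture is of the moment at which its call begins. camera_params takes no time and is no camera call.
- ctrl.hand_in(): hands the job in; it is judged then, once.
Trained networks look in the newest picture that a camera, given by its name, has taken for a name from the list of things; names that differ only in an ending like _2 or _b are one class to them, and where a whole thing is asked for, a point or a joint stands for the part that bears it (a point fixed in the world has none). Each returns a list of dicts, best first, with "score" (0 to 1); they miss things now and then, are a little off and sometimes report something else, mostly with a low value. They report only what shows in the picture. A call takes as long as a camera call.
- boxes_of(target, camera): "extent" ([left, top, right, bottom] in pixels, round what is visible of it).
- silhouettes(target, camera): "mask" (384x512 bool, what is visible of it) and "extent" ([left, top, right, bottom] in pixels, round what is visible of it).
The state is a dict: "t": time; "q": joint angles; "qd": joint speeds; "effort": joint torques, N m; "eef_pos": TCP position; "ee_rot": TCP orientation; "contact_force": force on the tool from outside, world axes, zero at the start; "ft_torque": the same for the moment, N m; "width": opening from 0.0 (shut) to 1.0 (fully open); "grasp_force": force on a finger pad.
Only numpy, scipy, OpenCV 4.12 (cv2) and the standard library are available. Lean on these libraries where they do the work, as an engineer would, in place of code of your own. Each camera call takes 0.05 s, during which the arm holds its last target. There are 200 camera calls.

TASK

One of the two storage chests has vials standing in its open drawer: push that drawer gently all the way shut with the fingertips, keeping every vial upright, and then push the chest's swing bar round until it lies fully across the drawer front against its stop. Only push: do not pick anything up, and leave the other chest, with the petri dishes, open as it is and the things around undisturbed.

Things in the scene. Friction and masses are not known exactly. Their poses are not given: they have to be found in the camera images.
- vial_chest: Grey painted metal (black rubber mat on top) one-drawer storage chest whose drawer holds five standing capped glass vials; fixed to the bench. 180 mm deep (its x), 150 mm wide (its y), 95 mm high. Origin: centre of its underside; its -x axis points out of its front, towards the robot; the drawer slides along -x. Only their contents tell the two chests apart, and either may stand on the left.
- vial_drawer (a joint): Slide of the vial drawer, m: 0 fully shut, grows as it comes out (starts 0.08 to 0.115, stops at 0.13). Sliding friction about 1.5 N plus light damping; it stays where left. Its front is a flat grey panel 112 mm wide, 8 mm thick, from 8 to 95 mm above the bench; shut, the panel's outer face stands 98 mm in front of the chest's origin.
- vial_drawer_front (a point): Centre of the outer (robot-side) face of the vial drawer's front panel, 58 mm above the bench; moves with the drawer. Axes parallel to the chest's.
- vial_bar (a joint): Swing bar of the vial chest, rad: 0 = shut, against its stop, lying level across the drawer front (pointing to the chest's -y, 3 mm in front of the shut panel); pi/2 = pointing straight out of the front (chest's -x); starts 1.5 to 1.8, limit 2.0. It swings level about an upright pivot, clockwise from above as it opens, anticlockwise as it shuts. Stiff hinge (about 0.05 N m of friction), stays where left.
- vial_bar_pivot (a point): Pivot of the vial chest's swing bar, 80 mm above the bench, at the front left corner of the chest as the robot sees it: 105 mm in front of the chest's origin (-x) and 68 mm to its +y. The bar is a steel flat 8 mm thick and 16 mm high (72 to 88 mm above the bench), 80 mm long from the pivot; a bracket lies just under the pivot, 60 to 68 mm above the bench, within 10 mm of the pivot.
- vial_bar_end (a point): Free end of the vial chest's bar at mid-height, on the axis of a white upright peg 12 mm in diameter that spans 68 to 100 mm above the bench; 80 mm from the pivot, moves with the bar.
- dish_chest: The second chest, the same in every size, whose drawer holds two flat round petri dishes side by side; fixed to the bench. To be left as it is.
- dish_drawer_front (a point): Centre of the outer face of the dish chest's drawer front (that drawer also stands 80 to 115 mm out and must stay so).
- dish_bar_end (a point): Free end of the dish chest's swing bar, which stands out like the other one and must stay so.
- top_dish: Loose petri dish, 52 mm across, 15 mm high, on the rear half of the dish chest's top. Bystander; origin under its centre.
- spare_vial: Capped vial standing on the bench in the gap between the two chests, like those in the drawer. Bystander; origin under its centre.
- jar: Jar 64 mm across, 85 mm high, on the right. Bystander; origin under its centre.
- beaker: White plastic beaker 100 mm across, 110 mm high, on the left. Bystander; origin under its centre.
- marker: Marker pen 120 mm long, 14 mm thick, lying at the front right. Bystander; origin under its middle.
- vial0: Capped glass vial 25 mm across, 55 mm high, about 30 g, standing loose on the floor of the vial drawer (12 mm above the bench). Origin under its centre, z up its axis. It tips over if the drawer is jerked or slammed.
- vial1: Vial like vial0, in the same drawer.
- vial2: Vial like vial0, in the same drawer.
- vial3: Vial like vial0, in the same drawer.
- vial4: Vial like vial0, in the same drawer.
- dish0: Petri dish 52 mm across, 15 mm high, loose on the floor of the dish drawer. Origin under its centre.
- dish1: Petri dish 52 mm across, 15 mm high, loose on the floor of the dish drawer. Origin under its centre.

How it is judged (in metres and radians):
On the way, in this order (a step that is already met when the one before it is completed fails the run):
1. the vial drawer is fully shut (value of joint vial_drawer below 0.005 m), for 0.2 s.
2. the bar of the vial chest lies across the shut drawer (value of joint vial_drawer below 0.005 m and value of joint vial_bar below 0.12 rad), for 0.2 s.
At the end, for the whole second after the job is handed in: The vial drawer is within 5 mm of shut and its bar within 0.12 rad of its stop; the five vials stand upright (within 0.3 rad) and still in it; the dish chest's drawer front and bar end are within 12 and 20 mm of where they began; the bystanders within 30 mm (all of step 2 and distance of dish_drawer_front from where it was at the start of the episode below 0.012 m and distance of dish_bar_end from where it was at the start of the episode below 0.02 m and angle between each of vial0, vial1, vial2, vial3, vial4's own z axis and vertical below 0.3 rad and linear speed of each of vial0, vial1, vial2, vial3, vial4 below 0.02 m/s and distance of each of spare_vial, jar, beaker, marker, top_dish from where it was at the start of the episode below 0.03 m); the robot touches nothing.
It fails at once if the bar is swung across while the vial drawer is still out (value of joint vial_bar below 1.15 rad and value of joint vial_drawer above 0.02 m).
It fails at once if a vial in the drawer is tipped over (angle between any of vial0, vial1, vial2, vial3, vial4's own z axis and vertical above 0.6 rad).
It fails at once if a vial or dish is lifted (height (world z) of any of vial0, vial1, vial2, vial3, vial4, dish0, dish1 above 0.035 m or height (world z) of spare_vial above 0.025 m or height (world z) of top_dish above 0.12 m).
It fails at once if the dish chest's drawer or bar is moved (distance of dish_drawer_front from where it was at the start of the episode above 0.012 m or distance of dish_bar_end from where it was at the start of the episode above 0.02 m).
It fails at once if a bystander is disturbed (distance of any of spare_vial, jar, beaker, marker, top_dish from where it was at the start of the episode above 0.03 m).
It also fails if it takes over 51 s, if anything falls off the work surface, if the arm or the gripper's body presses on something with over 40 N, if the wrist force passes 120 N, or if a joint passes its speed limit or range.

## Working session

There is one attempt and no reset: what is moved stays moved. The work goes in short steps, Python scripts to look and compute and a tool call to move; the robot and the scene stay as the last step left them, time stands still between calls to the robot, and variables do not carry over. Pictures are saved under pics/ and viewed, at most 10 in all, crops included, and the job is handed in when it is done.

Besides the shell and the picture viewer there is one more tool, called after "Request:" as name(argument=value, ...), one argument or row to a line, values as JSON. move_arm: Moves the arm, as the interface text tells. Its arguments: {"type":"object","properties":{"series":{"type":"array"}},"required":["series"]}

```bash
mkdir -p pics; python3 - <<'E'
from bench import ctrl, cams
import cv2,numpy as np
for n in ("scene","top"):
    cv2.imwrite(f"pics/{n}0.png",cams.snapshot(n)[:,:,::-1])
    p=cams.camera_params(n);print(n,p["mtx"].tolist(),np.round(p["R"],4).tolist(),np.round(p["t"],1).tolist())
s=ctrl.observe();print(s["t"],s["eef_pos"],np.round(s["ee_rot"],3).tolist(),s["width"])
E
```

```text
scene [[376.8187683316266, 0.0, 249.5327684612128], [0.0, 376.8187683316266, 189.54016787573502], [0.0, 0.0, 1.0]] [[0.6327, 0.7744, -0.0071], [0.6311, -0.5208, -0.5749], [-0.4489, 0.3593, -0.8182]] [-378.0, -333.0, 1322.7]
top [[406.4134255217979, 0.0, 253.9266155813935], [0.0, 406.4134255217979, 181.57966701210262], [0.0, 0.0, 1.0]] [[-0.0219, -0.9995, -0.0235], [-0.9967, 0.0237, -0.0778], [0.0783, 0.0217, -0.9967]] [26.8, 580.6, 1061.9]
0.1 [ 221.71020365 -584.02208773  249.60811929] [[0.935, 0.355, -0.0], [0.355, -0.935, 0.001], [-0.0, -0.001, -1.0]] 0.9998033698404025
```

View pics/top0.png

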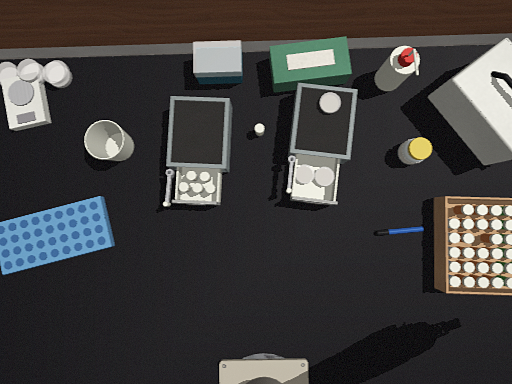

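View pics/scene0.png

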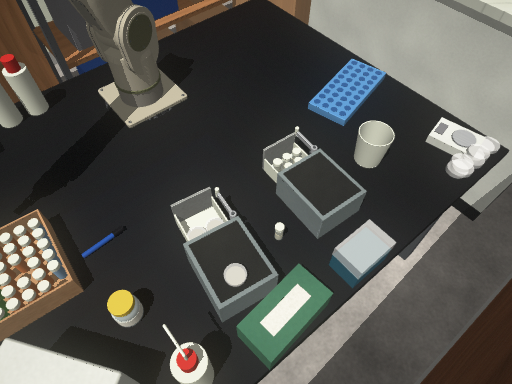

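The top view shows the vial chest on the left (cols 168–232, rows 95–170), with its drawer front near row 203 and bar peg near (168,203). The dish chest is at cols 290–357. Next I'll zoom in on the vial chest.

```bash
cat > h.py <<'E'
import numpy as np,cv2
from bench import ctrl,cams,boxes_of,silhouettes
def ray(n,u,v,z):
    p=cams.camera_params(n);d=p["R"].T@np.linalg.inv(p["mtx"])@[u,v,1];c=-p["R"].T@p["t"]
    return (c+d*(z-c[2])/d[2])
def crop(n,x0,y0,x1,y1,k,f):
    im=cams.snapshot(n)[y0:y1,x0:x1,::-1]
    cv2.imwrite(f,cv2.resize(im,None,fx=k,fy=k,interpolation=cv2.INTER_CUBIC))
def proj(n,X):
    p=cams.camera_params(n);c=p["mtx"]@(p["R"]@np.array(X)+p["t"]);return c[:2]/c[2]
E
python3 - <<'E'
from h import *
crop("top",150,85,250,215,4.5,"pics/c1.png")
for t in ("vial_chest","vial_drawer_front","vial_bar","vial_bar_end"):
    for m in silhouettes(t,"top")[:2]:
        r=cv2.minAreaRect(np.argwhere(m["mask"])[:,::-1].astype(np.float32))
        print(t,round(m["score"],2),np.round(m["extent"],1),r,m["mask"].sum())
E
```

```text
vial_chest 0.84 [167.2  97.6 233.  204.6] ((197.76358032226562, 150.96493530273438), (62.7859992980957, 109.06689453125), 2.726311206817627) 5491
vial_drawer_front 0.94 [174.  168.1 223.9 204.2] ((196.49171447753906, 185.65745544433594), (47.40806579589844, 37.3167724609375), 3.012787342071533) 1275
vial_drawer_front 0.59 [256.1 125.4 263.8 136.5] ((259.0, 129.5), (11.0, 8.0), 90.0) 84
vial_bar 0.71 [160.9 169.8 174.2 205.5] ((168.55838012695312, 187.066162109375), (9.107230186462402, 36.36654281616211), 3.5763344764709473) 216
vial_bar_end 0.62 [167.1 169.4 172.3 207.9] ((168.24752807617188, 187.02476501464844), (5.0746893882751465, 34.428287506103516), 5.710593223571777) 146
```

View pics/c1.png

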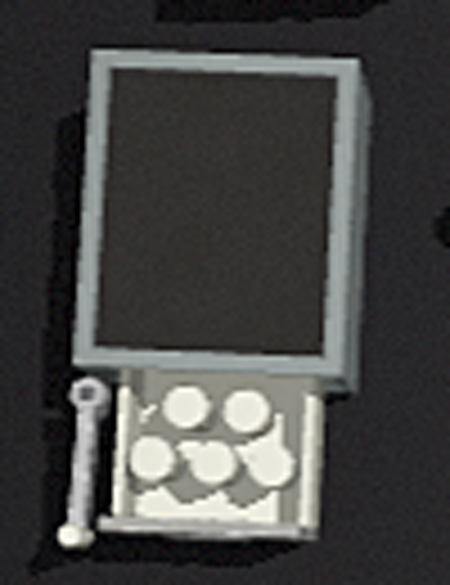

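The crop shows the chest's top corners at (93,50), (360,60), (74,366) and (345,372). The panel's outer top edge runs (100,527)–(318,537), the pivot is at (89,392) and the peg top at (75,537).

```bash
python3 - <<'E'
from h import *
f=lambda u,v,z:ray("top",150+(u+.5)/4.5-.5,85+(v+.5)/4.5-.5,z)
for n,u,v,z in [("BL",93,50,95),("BR",360,60,95),("FL",74,366,95),("FR",345,372,95),("pL",100,527,95),("pR",318,537,95),("piv",89,392,90),("peg",75,537,100)]:
    print(n,np.round(f(u,v,z),1))
P=[f(u,v,95)[:2] for u,v in [(93,50),(360,60),(74,366),(345,372)]]
c=np.mean(P,0);d=(P[0]+P[1]-P[2]-P[3]);yaw=np.arctan2(d[1],d[0]);e=(P[0]+P[2]-P[1]-P[3]);print(c,yaw,np.arctan2(-e[0],e[1]),np.hypot(*d)/2,np.hypot(*e)/2)
for n,u,v in [("scene",0,0)]:
    pass
# fit refine check: project model corners
a=np.mean([yaw,np.arctan2(-e[0],e[1])]);R=np.array([[np.cos(a),-np.sin(a)],[np.sin(a),np.cos(a)]])
for q in [(-105,68)]: print("pivot pred",c+R@q)
for q in [(90,75),(90,-75),(-90,75),(-90,-75)]: print(np.round(proj("scene",[*(c+R@q),95]),1))
for t,z in (("dish_bar_end",0),("beaker",0),("spare_vial",0),("dish_drawer_front",0)):
    for m in boxes_of(t,"top")[:1]: print(t,np.round(m["extent"]))
E
```

```text
BL [799.6 220.1  95. ]
BR [789.5  68.9  95. ]
FL [620.  231.8  95. ]
FR [612.9  80.3  95. ]
pL [529.9 217.8  95. ]
pR [521.6  96.8  95. ]
piv [605.7 224.6  90. ]
peg [524.5 230.5 100. ]
[705.48715957 150.29205611] -0.06475882367423927 -0.056762573755018364 178.4742975359717 151.53495865156327
pivot pred [604.81010842 224.54251988]
[365.7 190.6]
[321.9 220.4]
[318.6 147.8]
[276.1 172.9]
dish_bar_end [284. 155. 297. 191.]
beaker [ 82. 117. 130. 163.]
spare_vial [257. 123. 266. 137.]
dish_drawer_front [292. 155. 340. 206.]
```

Request:
move_arm(
  series=[
    {"x": 33,"y": -23,"z": 0,"twist": 0.05,"hand": 0},
    {"x": 66,"y": -46,"z": 0,"twist": 0.1,"hand": 0},
    {"x": 99,"y": -69,"z": 0,"twist": 0.16,"hand": 0},
    {"x": 132,"y": -92,"z": 0,"twist": 0.21,"hand": 0},
    {"x": 165,"y": -115,"z": 0,"twist": 0.27,"hand": 0},
    {"x": 198,"y": -138,"z": 0,"twist": 0.32,"hand": 0},
    {"x": 231,"y": -161,"z": 0,"twist": 0.37,"hand": 0},
    {"x": 264,"y": -184,"z": 0,"twist": 0.424,"hand": 0},
  ],
)

```text
t: 1.22
eef_pos: [404.1, -316.9, 250.7]
ee_rot: [[0.998, -0.064, 0.0], [-0.064, -0.998, -0.001], [0.001, 0.001, -1.0]]
contact_force: [1.1, -1.5, 0.6]
width: 0.0
grasp_force: 0.0
```

Request:
move_arm(
  series=[
    {"x": 3,"y": -40,"z": 0,"hand": 0},
    {"x": 7,"y": -80,"z": 0,"hand": 0},
    {"x": 10,"y": -120,"z": 0,"hand": 0},
    {"x": 14,"y": -160,"z": 0,"hand": 0},
    {"x": 17,"y": -200,"z": 0,"hand": 0},
    {"x": 20,"y": -240,"z": 0,"hand": 0},
    {"x": 24,"y": -280,"z": 0,"hand": 0},
    {"x": 27,"y": -320,"z": 0,"hand": 0},
  ],
)

```text
$.series[0]: bad value
```

Request:
move_arm(
  series=[
    {"x": 3,"y": -36,"z": 10,"hand": 0},
    {"x": 6,"y": -72,"z": 20,"hand": 0},
    {"x": 9,"y": -108,"z": 40,"hand": 0},
    {"x": 12,"y": -140,"z": 60,"hand": 0},
    {"x": 13,"y": -164,"z": 90,"hand": 0},
    {"x": 13,"y": -164,"z": 125,"hand": 0},
    {"x": 13,"y": -164,"z": 160,"hand": 0},
    {"x": 13,"y": -164,"z": 175,"hand": 0},
  ],
)

```text
$.series[0]: bad value
```

Every field seems to be required.

Request:
move_arm(
  series=[
    {"x": 3,"y": -40,"z": 0,"twist": 0,"hand": 0},
    {"x": 7,"y": -80,"z": 0,"twist": 0,"hand": 0},
    {"x": 10,"y": -120,"z": 0,"twist": 0,"hand": 0},
    {"x": 14,"y": -160,"z": 0,"twist": 0,"hand": 0},
    {"x": 17,"y": -200,"z": 0,"twist": 0,"hand": 0},
    {"x": 20,"y": -240,"z": 0,"twist": 0,"hand": 0},
    {"x": 24,"y": -280,"z": 0,"twist": 0,"hand": 0},
    {"x": 27,"y": -320,"z": 0,"twist": 0,"hand": 0},
  ],
)

```text
t: 1.88
eef_pos: [449.8, 1.1, 250.7]
ee_rot: [[0.998, -0.061, 0.001], [-0.061, -0.998, -0.001], [0.001, 0.001, -1.0]]
contact_force: [1.2, 1.2, 0.9]
width: 0.002
grasp_force: 0.0
```

Request:
move_arm(
  series=[
    {"x": 3,"y": -36,"z": 10,"twist": 0,"hand": 0},
    {"x": 6,"y": -72,"z": 20,"twist": 0,"hand": 0},
    {"x": 9,"y": -108,"z": 40,"twist": 0,"hand": 0},
    {"x": 12,"y": -140,"z": 60,"twist": 0,"hand": 0},
    {"x": 13,"y": -164,"z": 90,"twist": 0,"hand": 0},
    {"x": 13,"y": -164,"z": 125,"twist": 0,"hand": 0},
    {"x": 13,"y": -164,"z": 160,"twist": 0,"hand": 0},
    {"x": 13,"y": -164,"z": 175,"twist": 0,"hand": 0},
  ],
)

```text
t: 2.55
eef_pos: [470.7, 161.8, 71.3]
ee_rot: [[0.998, -0.06, -0.005], [-0.06, -0.998, -0.001], [-0.004, 0.001, -1.0]]
contact_force: [-0.1, -1.8, -0.9]
width: 0.001
grasp_force: 0.0
```

Request:
move_arm(
  series=[
    {"x": 4,"y": 0,"z": 0,"twist": 0,"hand": 0},
    {"x": 8,"y": 0,"z": 0,"twist": 0,"hand": 0},
    {"x": 12,"y": 0,"z": 0,"twist": 0,"hand": 0},
    {"x": 16,"y": 0,"z": 0,"twist": 0,"hand": 0},
    {"x": 20,"y": 0,"z": 0,"twist": 0,"hand": 0},
    {"x": 24,"y": 0,"z": 0,"twist": 0,"hand": 0},
    {"x": 28,"y": 0,"z": 0,"twist": 0,"hand": 0},
    {"x": 32,"y": 0,"z": 0,"twist": 0,"hand": 0},
  ],
)

```text
t: 3.22
eef_pos: [505.4, 160.0, 75.6]
ee_rot: [[0.998, -0.061, 0.001], [-0.061, -0.998, -0.0], [0.001, 0.0, -1.0]]
contact_force: [-0.2, 0.4, 0.3]
width: -0.003
grasp_force: 0.0
```

Request:
move_arm(
  series=[
    {"x": 3,"y": 0,"z": 0,"twist": 0,"hand": 0},
    {"x": 6,"y": 0,"z": 0,"twist": 0,"hand": 0},
    {"x": 9,"y": 0,"z": 0,"twist": 0,"hand": 0},
    {"x": 12,"y": 0,"z": 0,"twist": 0,"hand": 0},
    {"x": 15,"y": 0,"z": 0,"twist": 0,"hand": 0},
    {"x": 18,"y": 0,"z": 0,"twist": 0,"hand": 0},
    {"x": 21,"y": 0,"z": 0,"twist": 0,"hand": 0},
    {"x": 24,"y": 0,"z": 0,"twist": 0,"hand": 0},
  ],
)

```text
t: 3.88
eef_pos: [529.0, 158.5, 75.3]
ee_rot: [[0.998, -0.061, 0.0], [-0.061, -0.998, -0.0], [0.0, 0.0, -1.0]]
contact_force: [-2.4, -0.4, 0.8]
width: -0.003
grasp_force: 1.0
```

Contact has been made at about 2 N. I'll check that the vials and bar are fine.

```bash
python3 - <<'E'
from h import *
a=cams.snapshot("scene")[110:210,230:390,::-1];b=cams.snapshot("top")[85:220,150:300,::-1]
cv2.imwrite("pics/c2.png",np.vstack([cv2.resize(a,(480,300)),cv2.resize(b,(480,300))]))
E
```

```text
(no output)
```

View pics/c2.png

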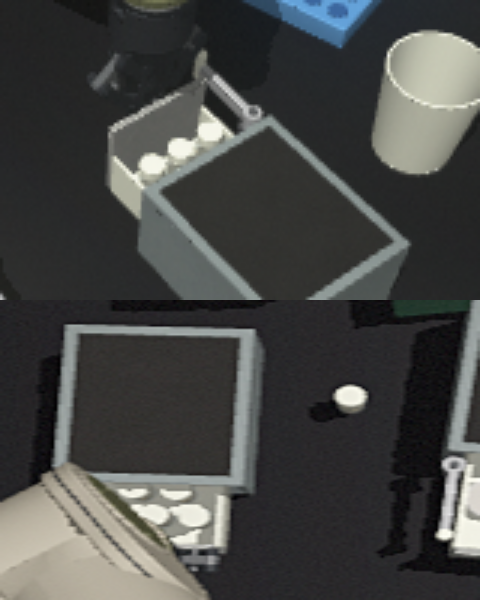

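The vials are upright, the drawer is following the fingers, and the bar is untouched. I'll keep pushing.

Request:
move_arm(
  series=[
    {"x": 3,"y": 0,"z": 0,"twist": 0,"hand": 0},
    {"x": 6,"y": 0,"z": 0,"twist": 0,"hand": 0},
    {"x": 9,"y": 0,"z": 0,"twist": 0,"hand": 0},
    {"x": 12,"y": 0,"z": 0,"twist": 0,"hand": 0},
    {"x": 15,"y": 0,"z": 0,"twist": 0,"hand": 0},
    {"x": 18,"y": 0,"z": 0,"twist": 0,"hand": 0},
    {"x": 21,"y": 0,"z": 0,"twist": 0,"hand": 0},
    {"x": 24,"y": 0,"z": 0,"twist": 0,"hand": 0},
  ],
)

```text
t: 4.65
eef_pos: [553.1, 157.1, 75.3]
ee_rot: [[0.998, -0.061, 0.0], [-0.061, -0.998, -0.0], [0.0, 0.0, -1.0]]
contact_force: [-1.8, 0.1, 3.1]
width: 0.001
grasp_force: 0.7
```

Request:
move_arm(
  series=[
    {"x": 3,"y": 0,"z": 0,"twist": 0,"hand": 0},
    {"x": 6,"y": 0,"z": 0,"twist": 0,"hand": 0},
    {"x": 9,"y": 0,"z": 0,"twist": 0,"hand": 0},
    {"x": 12,"y": 0,"z": 0,"twist": 0,"hand": 0},
    {"x": 15,"y": 0,"z": 0,"twist": 0,"hand": 0},
    {"x": 18,"y": 0,"z": 0,"twist": 0,"hand": 0},
    {"x": 21,"y": 0,"z": 0,"twist": 0,"hand": 0},
    {"x": 24,"y": 0,"z": 0,"twist": 0,"hand": 0},
  ],
)

```text
t: 5.32
eef_pos: [577.0, 155.5, 75.3]
ee_rot: [[0.998, -0.061, 0.0], [-0.061, -0.998, -0.0], [0.0, 0.0, -1.0]]
contact_force: [-1.9, -0.5, 2.8]
width: 0.001
grasp_force: 0.7
```

Request:
move_arm(
  series=[
    {"x": 2,"y": 0,"z": 0,"twist": 0,"hand": 0},
    {"x": 4,"y": 0,"z": 0,"twist": 0,"hand": 0},
    {"x": 6,"y": 0,"z": 0,"twist": 0,"hand": 0},
    {"x": 8,"y": 0,"z": 0,"twist": 0,"hand": 0},
    {"x": 10,"y": 0,"z": 0,"twist": 0,"hand": 0},
    {"x": 11,"y": 0,"z": 0,"twist": 0,"hand": 0},
    {"x": 12,"y": 0,"z": 0,"twist": 0,"hand": 0},
    {"x": 13,"y": 0,"z": 0,"twist": 0,"hand": 0},
  ],
)

```text
t: 5.98
eef_pos: [589.7, 154.8, 75.3]
ee_rot: [[0.998, -0.061, -0.0], [-0.061, -0.998, -0.0], [-0.0, 0.0, -1.0]]
contact_force: [-1.1, -2.4, 4.2]
width: 0.001
grasp_force: 0.7
```

Request:
move_arm(
  series=[
    {"x": 1,"y": 0,"z": 0,"twist": 0,"hand": 0},
    {"x": 2,"y": 0,"z": 0,"twist": 0,"hand": 0},
    {"x": 3,"y": 0,"z": 0,"twist": 0,"hand": 0},
    {"x": 4,"y": 0,"z": 0,"twist": 0,"hand": 0},
    {"x": 5,"y": 0,"z": 0,"twist": 0,"hand": 0},
    {"x": 6,"y": 0,"z": 0,"twist": 0,"hand": 0},
  ],
)

```text
t: 6.48
eef_pos: [595.7, 154.4, 75.3]
ee_rot: [[0.998, -0.061, 0.0], [-0.061, -0.998, -0.0], [0.0, 0.0, -1.0]]
contact_force: [-2.0, -1.9, 3.1]
width: -0.002
grasp_force: 0.7
```

Request:
move_arm(
  series=[
    {"x": 1,"y": 0,"z": 0,"twist": 0,"hand": 0},
    {"x": 2,"y": 0,"z": 0,"twist": 0,"hand": 0},
    {"x": 3,"y": 0,"z": 0,"twist": 0,"hand": 0},
  ],
)

```text
t: 6.73
eef_pos: [597.0, 154.4, 75.3]
ee_rot: [[0.998, -0.061, -0.004], [-0.061, -0.998, -0.001], [-0.004, 0.001, -1.0]]
contact_force: [-16.8, -4.9, 16.4]
width: -0.0
grasp_force: 8.0
```

The drawer is against its stop: TCP x is 597 as predicted, and the force rose. I'll hold briefly, back off and rise.

Request:
move_arm(
  series=[
    {"x": 0,"y": 0,"z": 0,"twist": 0,"hand": 0},
    {"x": 0,"y": 0,"z": 0,"twist": 0,"hand": 0},
    {"x": -4,"y": 0,"z": 0,"twist": 0,"hand": 0},
    {"x": -12,"y": 0,"z": 0,"twist": 0,"hand": 0},
    {"x": -30,"y": 0,"z": 0,"twist": 0,"hand": 0},
    {"x": -48,"y": 0,"z": -30,"twist": 0,"hand": 0},
    {"x": -48,"y": 0,"z": -65,"twist": 0,"hand": 0},
    {"x": -48,"y": 0,"z": -100,"twist": 0,"hand": 0},
  ],
)

```text
t: 7.4
eef_pos: [548.8, 157.8, 175.7]
ee_rot: [[0.998, -0.059, -0.002], [-0.059, -0.998, -0.0], [-0.002, 0.0, -1.0]]
contact_force: [1.9, -1.7, 0.2]
width: 0.002
grasp_force: 0.0
```

Request:
move_arm(
  series=[
    {"x": 0,"y": -38,"z": 0,"twist": 0,"hand": 0},
    {"x": 0,"y": -76,"z": 0,"twist": 0,"hand": 0},
    {"x": 0,"y": -110,"z": 0,"twist": 0,"hand": 0},
    {"x": 0,"y": -110,"z": 0,"twist": 0,"hand": 0},
    {"x": 0,"y": -110,"z": 0,"twist": 0,"hand": 0},
  ],
)

```text
t: 7.82
eef_pos: [556.0, 270.1, 174.9]
ee_rot: [[0.998, -0.056, -0.001], [-0.056, -0.998, 0.002], [-0.001, -0.001, -1.0]]
contact_force: [0.6, -0.9, -0.7]
width: -0.002
grasp_force: 0.0
```

```bash
cat > plan.py <<'E'
from h import *
c=np.array([705.5,150.3]);a=-.061;R=np.array([[np.cos(a),-np.sin(a)],[np.sin(a),np.cos(a)]])
def chest(p): return R.T@(np.array(p)[:2]-c)
E
python3 - <<'E'
from plan import *
crop("scene",230,100,390,220,4,"pics/c3.png")
s=ctrl.observe();print(s["eef_pos"],chest(s["eef_pos"]))
for th in np.r_[1.6,np.arange(1.5,-.15,-.1)]:
    u=np.array([-np.sin(th),-np.cos(th)]);n=np.array([-np.cos(th),np.sin(th)])
    print(round(th,2),np.round(np.array([-105,68])+50*u+(4+11*abs(np.cos(th))+14.5*abs(np.sin(th)))*n,1))
E
```

```text
[556.74455853 267.92224334 174.8042652 ] [-155.64927578  108.33501947]
1.6 [-154.4   88.3]
1.5 [-156.2   83.7]
1.4 [-157.7   79.4]
1.3 [-158.8   74.8]
1.2 [-159.4   69.9]
1.1 [-159.5   64.8]
1.0 [-159.    59.6]
0.9 [-158.    54.3]
0.8 [-156.2   49. ]
0.7 [-153.8   43.8]
0.6 [-150.8   38.7]
0.5 [-147.1   34. ]
0.4 [-142.7   29.6]
0.3 [-137.7   25.8]
0.2 [-132.2   22.5]
0.1 [-126.3   19.9]
-0.0 [-120.   18.]
-0.1 [-116.3   16.6]
```

View pics/c3.png

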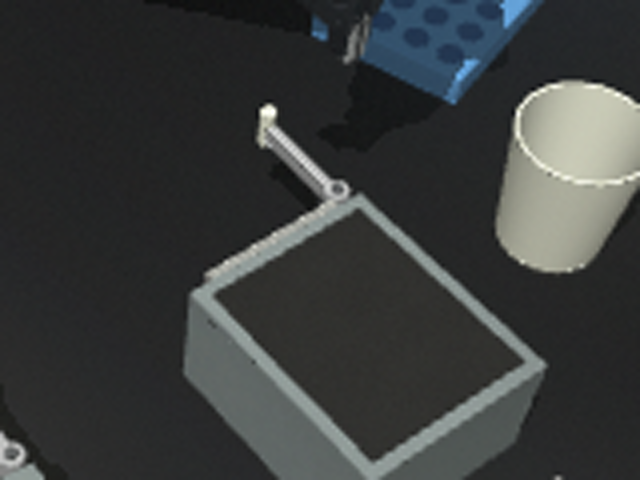

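The drawer is shut and flush with the chest. The bar still stands out, with its peg at crop (267,125). Now I'll lower the fingers to the left of the bar.

Request:
move_arm(
  series=[
    {"x": 0,"y": 0,"z": 30,"twist": 0,"hand": 0},
    {"x": 0,"y": 0,"z": 60,"twist": 0,"hand": 0},
    {"x": 0,"y": 0,"z": 80,"twist": 0,"hand": 0},
    {"x": 0,"y": 0,"z": 83,"twist": 0,"hand": 0},
    {"x": 0,"y": 0,"z": 83,"twist": 0,"hand": 0},
  ],
)

```text
t: 8.28
eef_pos: [557.1, 265.5, 91.3]
ee_rot: [[0.998, -0.063, -0.002], [-0.063, -0.998, -0.001], [-0.002, 0.001, -1.0]]
contact_force: [-1.2, 0.6, 0.2]
width: 0.001
grasp_force: 0.0
```

Request:
move_arm(
  series=[
    {"x": 0,"y": 6,"z": 0,"twist": 0,"hand": 0},
    {"x": 0,"y": 12,"z": 0,"twist": 0,"hand": 0},
    {"x": 0,"y": 18,"z": 0,"twist": 0,"hand": 0},
    {"x": 0,"y": 22,"z": 0,"twist": 0,"hand": 0},
    {"x": -1,"y": 26,"z": 0,"twist": 0,"hand": 0},
    {"x": -2,"y": 30,"z": 0,"twist": 0,"hand": 0},
    {"x": -3,"y": 34,"z": 0,"twist": 0,"hand": 0},
    {"x": -3,"y": 38,"z": 0,"twist": 0,"hand": 0},
  ],
)

```text
t: 8.95
eef_pos: [551.9, 229.2, 92.4]
ee_rot: [[0.998, -0.061, 0.0], [-0.061, -0.998, 0.0], [0.0, -0.0, -1.0]]
contact_force: [0.6, 0.3, 0.1]
width: 0.0
grasp_force: 0.6
```

Request:
move_arm(
  series=[
    {"x": -1.5,"y": 4.6,"z": 0,"twist": 0,"hand": 0},
    {"x": -1,"y": 10,"z": 0,"twist": 0,"hand": 0},
    {"x": 0,"y": 15,"z": 0,"twist": 0,"hand": 0},
    {"x": 2,"y": 20.5,"z": 0,"twist": 0,"hand": 0},
    {"x": 4.5,"y": 25.5,"z": 0,"twist": 0,"hand": 0},
    {"x": 7.5,"y": 30.5,"z": 0,"twist": 0,"hand": 0},
    {"x": 11,"y": 35.5,"z": 0,"twist": 0,"hand": 0},
    {"x": 15.5,"y": 40,"z": 0,"twist": 0,"hand": 0},
  ],
)

```text
t: 9.62
eef_pos: [565.4, 187.8, 92.2]
ee_rot: [[0.998, -0.061, -0.0], [-0.061, -0.998, -0.0], [-0.0, 0.0, -1.0]]
contact_force: [-0.2, 1.9, 0.2]
width: -0.001
grasp_force: 0.6
```

Request:
move_arm(
  series=[
    {"x": 2.5,"y": 2,"z": 0,"twist": 0,"hand": 0},
    {"x": 5,"y": 4,"z": 0,"twist": 0,"hand": 0},
    {"x": 8,"y": 5.5,"z": 0,"twist": 0,"hand": 0},
    {"x": 10.5,"y": 7,"z": 0,"twist": 0,"hand": 0},
    {"x": 13,"y": 8.5,"z": 0,"twist": 0,"hand": 0},
    {"x": 15,"y": 9.5,"z": 0,"twist": 0,"hand": 0},
    {"x": 17,"y": 10,"z": 0,"twist": 0,"hand": 0},
    {"x": 18.5,"y": 10.5,"z": 0,"twist": 0,"hand": 0},
  ],
)

```text
t: 10.28
eef_pos: [583.2, 176.7, 92.3]
ee_rot: [[0.998, -0.061, 0.0], [-0.061, -0.998, -0.0], [0.0, 0.0, -1.0]]
contact_force: [-0.5, -0.2, -0.1]
width: -0.001
grasp_force: 0.5
```

Request:
move_arm(
  series=[
    {"x": 1,"y": 0,"z": 0,"twist": 0,"hand": 0},
    {"x": 2,"y": 0,"z": 0,"twist": 0,"hand": 0},
    {"x": 3,"y": 0,"z": 0,"twist": 0,"hand": 0},
    {"x": 4,"y": 0,"z": 0,"twist": 0,"hand": 0},
    {"x": 4.5,"y": 0,"z": 0,"twist": 0,"hand": 0},
    {"x": 5,"y": 0,"z": 0,"twist": 0,"hand": 0},
  ],
)

```text
t: 10.78
eef_pos: [587.5, 176.4, 92.2]
ee_rot: [[0.998, -0.061, -0.001], [-0.061, -0.998, -0.001], [-0.001, 0.001, -1.0]]
contact_force: [-6.2, -2.1, 3.6]
width: 0.001
grasp_force: 3.0
```

The bar is at its stop, with the force rising to about 6 N. I'll press 1 mm more, hold, then retreat and look.

Request:
move_arm(
  series=[
    {"x": 1,"y": 0,"z": 0,"twist": 0,"hand": 0},
    {"x": 1,"y": 0,"z": 0,"twist": 0,"hand": 0},
    {"x": 1,"y": 0,"z": 0,"twist": 0,"hand": 0},
    {"x": -3,"y": 0,"z": 0,"twist": 0,"hand": 0},
    {"x": -15,"y": 0,"z": 0,"twist": 0,"hand": 0},
    {"x": -35,"y": 0,"z": 0,"twist": 0,"hand": 0},
    {"x": -65,"y": 0,"z": -20,"twist": 0,"hand": 0},
    {"x": -90,"y": 0,"z": -50,"twist": 0,"hand": 0},
  ],
)

```text
t: 11.45
eef_pos: [495.4, 181.6, 140.2]
ee_rot: [[0.998, -0.061, -0.004], [-0.061, -0.998, -0.001], [-0.004, 0.001, -1.0]]
contact_force: [0.8, 0.2, 1.7]
width: 0.003
grasp_force: 0.0
```

Request:
move_arm(
  series=[
    {"x": 0,"y": 30,"z": -25,"twist": 0,"hand": 0},
    {"x": 0,"y": 60,"z": -50,"twist": 0,"hand": 0},
    {"x": 0,"y": 95,"z": -60,"twist": 0,"hand": 0},
    {"x": 0,"y": 130,"z": -60,"twist": 0,"hand": 0},
    {"x": 0,"y": 165,"z": -60,"twist": 0,"hand": 0},
    {"x": 0,"y": 200,"z": -60,"twist": 0,"hand": 0},
    {"x": 0,"y": 200,"z": -60,"twist": 0,"hand": 0},
  ],
)

```text
t: 12.03
eef_pos: [485.6, -25.1, 202.4]
ee_rot: [[0.998, -0.07, 0.001], [-0.07, -0.998, -0.003], [0.001, 0.003, -1.0]]
contact_force: [-0.4, -0.9, -0.0]
width: 0.001
grasp_force: 0.0
```

```bash
python3 - <<'E'
from h import *
a=cams.snapshot("scene")[110:310,170:410,::-1];b=cams.snapshot("top")[85:215,150:370,::-1]
cv2.imwrite("pics/c4.png",np.vstack([cv2.resize(a,(360,300)),cv2.resize(b,(508,300))[:,:360]]))
b=cams.snapshot("top")[85:215,150:250,::-1]
cv2.imwrite("pics/c5.png",cv2.resize(b,None,fx=4.5,fy=4.5,interpolation=cv2.INTER_CUBIC))
E
```

```text
(no output)
```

View pics/c4.png

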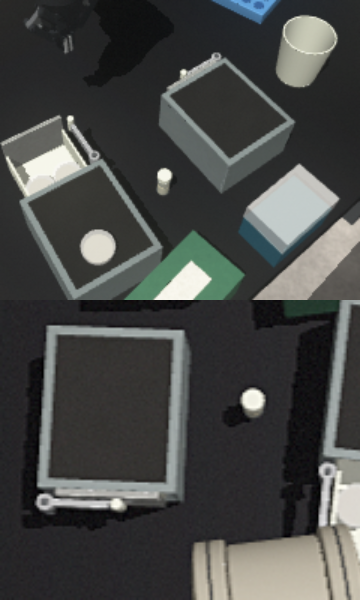

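View pics/c5.png

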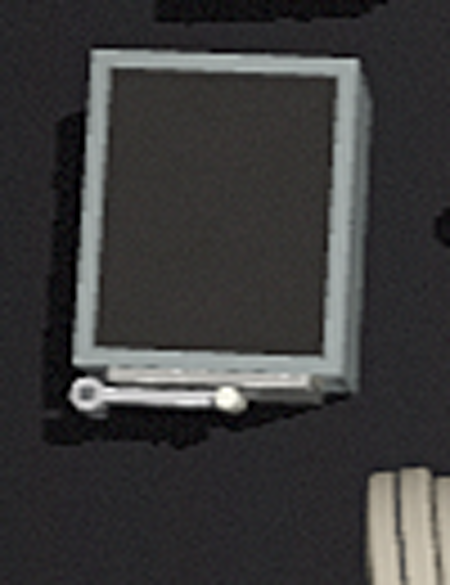

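The drawer is flush. The bar runs from (88,393) to (230,397), parallel to the front. The dish chest and the bystanders in these crops look unmoved, and the arm is clear.

```bash
python3 -c "
from bench import ctrl
print(ctrl.hand_in())"
```

```text
the job is handed in; nothing more can be done
None
```

I pushed the vial drawer fully shut and swung its bar across the front to its stop. The dish chest looked untouched in the last pictures. The vials were upright when last seen mid-push, but can't be seen once the drawer is shut. The job is handed in at about 12 s of the 51 s limit, and no verdict was returned.

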